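# Pin the meter slide and index it to its ball detent

## Task

Take the steel setting pin from its stand and stand it upright in the bore of the slide on top of the black meter housing, fully home with its collar down on the boss. Then, with the pin as the handle, slide the slide along its rail until the spring plunger's ball clicks into the notch in the slide's edge, and finish there still gripping the pin, holding the slide still at the notch. Leave the vane wheel, the sprocket and the flange bearing where they lie.

Things in the scene. Friction and masses are not known exactly. Their poses are not given: they have to be found in the camera images.
- pin_mid (a point): Steel setting pin, 84 mm tall, ~0.11 kg, upright in its stand; point on its axis 42 mm above the foot, z up the pin. Foot up: chamfered stem 14 mm dia., 24 mm long; collar 24 mm dia., 5 mm thick (underside 18 mm below this point); round grip 18 mm dia., 55 mm long (its middle 14.5 mm above this point). With the pin home this point is 18 mm above bore_mouth.
- bore_mouth (a point): Centre of the mouth of the slide's blind bore (15.8 mm dia., 2 mm chamfer, 25 mm deep), level with the top of its boss, 120 mm above the bench. Steel slide: bar 36 mm wide, 14 thick, reaching 120 mm to +y and 55 to -y; boss 28 x 40 mm. Axes: y level along the rail, the way to slide; x to the notched edge; z up. The 8 mm wide notch is in that edge, beside the bore.
- ball_seat (a point): Plunger ball's centre, riding on the slide's +x edge, 24 mm from its centre line, 18 mm below bore_mouth; axes as bore_mouth's. Ball in notch: bore_mouth at y = 0 here, beside the middle of the plunger block (dark, 24 mm wide, 16 high, brass barrel; place on the rail varies). The ball pulls the slide in over the last 3 mm; then some 15 N to push it out either way.
- slide (a joint): Travel of the slide in m: 0 at the rear stop, grows along +y of bore_mouth, 0.12 at the far stop, 15 mm or more past the notch. It takes about 1 to 3 N to move away from the notch, and friction keeps it where it is left.
- meter: Steel turntable (240 mm diameter, does not turn) with the black round meter housing (172 mm diameter) and, on top, an aluminium rail base 80 mm by 240 mm whose top is 93.5 mm above the bench; all fixed. Origin: on the bench under the turntable's axis; y along the rail. The slide's centre line lies over x = 0.
- stand: Aluminium block 50 mm square, 45 mm high, fixed, with one hole that holds the pin's stem with 3 mm play, its collar resting on the block's top. Origin at the centre of its underside.
- vane_wheel: Yellow vane wheel, 80 mm diameter, 30 mm high, loose on the bench; to be left alone. Origin at the centre of its underside.
- sprocket: Zinc-plated idler sprocket, 76 mm diameter, 16 mm high, loose on the bench; to be left alone. Origin at the centre of its underside.
- flange_bearing: Bronze flange bearing, 60 mm flange, 28 mm high, loose on the bench; to be left alone. Origin at the centre of its underside.
There are look-alikes about, which are no part of the job. Leave any green or red look-alike of the part that bears pin_mid alone.

How it is judged (in metres and radians):
On the way:
1. the pin stands upright, fully home in the slide's bore, while the slide is still short of the notch (z of pin_mid in the frame of bore_mouth between 0.014 and 0.0205 m and horizontal distance between pin_mid and bore_mouth below 0.005 m and angle between pin_mid's own z axis and vertical below 0.09 rad and y of bore_mouth in the frame of ball_seat below -0.012 m), for 0.2 s.
At the end, for the whole second after the job is handed in: The slide is still (under 5 mm/s) and within 2.5 mm of the notch, the pin stands home in its bore (collar within 2.5 mm of the boss, at most 5 mm off axis and 5 degrees of tilt), and the fingers still grip the pin with more than 1 N (z of pin_mid in the frame of bore_mouth between 0.014 and 0.0205 m and horizontal distance between pin_mid and bore_mouth below 0.005 m and angle between pin_mid's own z axis and vertical below 0.09 rad and y of bore_mouth in the frame of ball_seat between -0.0025 and 0.0025 m and velocity of joint slide between -0.005 and 0.005 m/s and contact force between the fingers and pin above 1 N); the arm keeps its last pose, push and grip.
It fails at once if the vane wheel is moved by more than 20 mm (distance of vane_wheel from where it was at the start of the episode above 0.02 m).
It fails at once if the sprocket is moved by more than 20 mm (distance of sprocket from where it was at the start of the episode above 0.02 m).
It fails at once if the flange bearing is moved by more than 20 mm (distance of flange_bearing from where it was at the start of the episode above 0.02 m).
It also fails if it takes over 48 s, if anything falls off the work surface, if the arm or the gripper's body presses on something with over 40 N, if the wrist force passes 120 N, or if a joint passes its speed limit or range.

## Robot

A 6-joint arm with a two-finger parallel gripper is mounted at the origin on the work surface. World frame = base frame: x ahead of the robot, y to its left, z up, the work surface at z = 0. Lengths are in m, angles in degrees, forces in N, time in s.
With the tool pointing down it reaches from about 0.275 to 0.775 m from the base axis. Payload 14.6 kg.
Tool frame: the origin (TCP) lies at the very end of the fingers, on their centre line; the grasp point (between the pads) lies 19 mm behind it (tcp_to_grasp is the distance from the TCP to the grasp point, in m); x points along the fingers, y is the direction in which the jaws open and shut, and the axes are right-handed (so a half turn about x gives the same grasp; the last joint's range is limited). The gripper opens to 85 mm and grips with 20 to 120 N. Pads are 22 mm wide; open, the fingers measure 114 mm over their backs; the gripper's body (76 mm by 85 mm) begins 54 mm behind the grasp point. The pads swing forward as they close: fully open they stand 13 mm farther back than shut.
Start: joints at [67.649, 15.075, -2.767, 72.158, 0, 81.102], TCP at [0.122, 0.511, 0.231] pointing down, gripper open.
Joint ranges: [-151.79, 151.79], [-50.71, 97.33], [-67.44, 78.34], [-121.81, 120.89], [-77.56, 73.72], [-180, 180]. Speed limits (degrees/s): [108.29, 108.29, 147.25, 159.86, 180, 180].

## Interface

Orientations are given as a 3x3 rotation matrix whose columns are the frame's x, y, z axes.
In Python, from rig import observe, camera, job_done, tcp_to_grasp gives the robot as it stands.
- The arm moves only by the tool jog_arm, never from a script. Its argument "motion" is one flat list of numbers, 7 for each row, row after row: the closure, from 0 (fully open) to 1 (shut), then the shift along the tool's x, y, z in cm, then the turn, a rotation vector about the tool's x, y, z in degrees. A call has 1 to 8 rows; each row is the pose to reach, as a shift and turn from the pose commanded when the call began, along the tool's axes at that moment; what a row does not reach only later rows make up. A row lasts 1/8 s, in which the tool goes at most 62.5 mm and 10.7 degrees, less where a joint would pass 70% of its speed; a pose out of reach is approached as far as the arm can. A call with a gripper value outside its range is refused whole. The fingers move at their own pace and stop on an object; "squeeze" is the grip in N (left out, the last holds). Time passes only in rows, so rows that repeat a pose let the fingers close. It gives the time, the measured TCP pose, the force and the opening at its end, in the units of the state.
- observe(): the state, without advancing time (a new reading comes with each control period).
- camera(name): name is "scene" or "top"; returns a dict with "image" (420x560x3 uint8, red, green, blue), "intrinsics" (3x3 intrinsics, pixels), "view" (4x4, takes a point from world to camera coordinates). Camera axes: x right, y down, z forward; pixel columns grow to the right and rows downward; lengths in m; the calibration is good to about 2 mm. A picture is of the moment at which its call begins. There is no depth.
- job_done(): hands the job in, once; it reports no verdict.
The state is a dict: "clock": time; "joint_pos": joint angles; "qvel": joint speeds; "tau": joint torques, N m; "position": TCP position; "tool_rot": TCP orientation; "contact_force": force on the tool from outside, world axes, zero at the start; "ft_torque": the same for the moment, N m; "gripper_width": finger opening in m.
Only numpy, scipy, OpenCV 4.12 (cv2) and the standard library are available. Lean on these libraries where they do the work, as an engineer would, in place of code of your own. Each camera call takes 0.05 s, during which the arm holds its last target.

## Working session

There is one attempt and no reset: what is moved stays moved. The work goes in short steps, Python scripts to look and compute and a tool call to move; the robot and the scene stay as the last step left them, time stands still between calls to the robot, and variables do not carry over. Pictures are saved under pics/ and viewed, and the job is handed in when it is done.

Besides the shell and the picture viewer there is one more tool, called after "Call:" by a JSON object that holds its "api" and its "payload". jog_arm: Moves the arm, as the interface text tells. Its arguments: {"type":"object","properties":{"motion":{"type":"array"},"squeeze":{"type":"number"}},"required":["motion"]}

```bash
mkdir -p pics; ls
python3 - <<'E'
from rig import observe,camera,tcp_to_grasp
import cv2,numpy as np
o=observe();print(o,tcp_to_grasp)
for n in("scene","top"):
    c=camera(n);cv2.imwrite(f"pics/{n}0.png",c["image"][:,:,::-1]);print(n,c["intrinsics"],c["view"])
    np.savez(f"{n}0.npz",**c)
E
```

```text
pics
{'clock': 0.0, 'joint_pos': array([ 6.76476095e+01,  1.51008322e+01, -2.80515094e+00,  7.21594013e+01,
        2.35806403e-05,  8.11022138e+01]), 'qvel': array([-0.01296915, -0.09414306,  0.0172138 ,  0.02887696,  0.04750467,
       -0.07664046]), 'tau': array([-1.15800849e-03, -6.37615299e+01,  3.84568119e+01,  1.39771641e-02,
       -9.71338159e-05, -3.55799682e-05]), 'position': array([0.12204495, 0.51031784, 0.23079814]), 'tool_rot': array([[-4.34371331e-04,  2.32674633e-01,  9.72554537e-01],
       [-1.05527222e-03,  9.72553980e-01, -2.32674971e-01],
       [-9.99999349e-01, -1.12737712e-03, -1.76914491e-04]]), 'contact_force': array([-0.1803404 , -0.19039615, -0.37163782]), 'ft_torque': array([6.20187328e-05, 3.58625893e-02, 3.78230805e-02]), 'gripper_width': 0.08514083148703862} 0.0187
scene [[430.39830605   0.         279.57002606]
 [  0.         430.39830605 211.98847234]
 [  0.           0.           1.        ]] [[-0.21551761  0.97636764 -0.01607482  0.10368558]
 [ 0.80445636  0.16819139 -0.5697031  -0.38687675]
 [-0.55353602 -0.13571254 -0.82169336  1.22054904]
 [ 0.          0.          0.          1.        ]]
top [[495.06796965   0.         271.81917559]
 [  0.         495.06796965 209.53444945]
 [  0.           0.           1.        ]] [[ 0.14096325 -0.99001323  0.00177909 -0.0395185 ]
 [-0.96794747 -0.13819827 -0.20971156  0.54915813]
 [ 0.20786308  0.02783955 -0.97776168  1.21292547]
 [ 0.          0.          0.          1.        ]]
```

View pics/scene0.png

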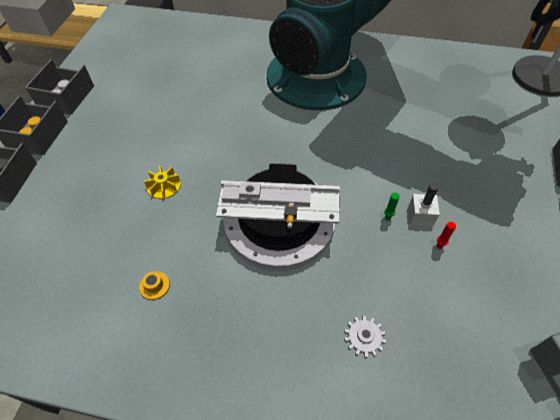

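View pics/top0.png

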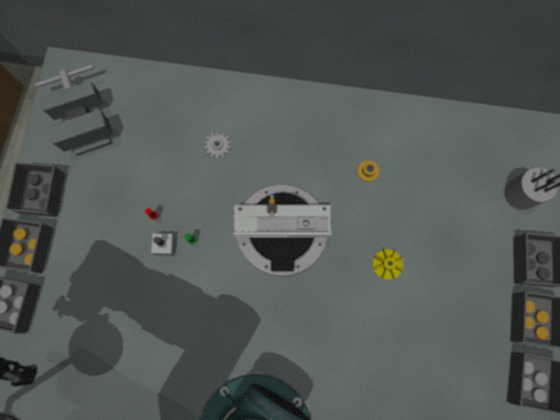

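```bash
cat > h.py <<'E'
import numpy as np,cv2
def load(n):return dict(np.load(n))
def proj(c,p):
    p=np.atleast_2d(p);q=p@c["view"][:3,:3].T+c["view"][:3,3];q=q@c["intrinsics"].T;return q[:,:2]/q[:,2:]
def ray(c,uv):
    d=np.linalg.inv(c["intrinsics"])@np.array([*uv,1.]);R=c["view"][:3,:3];return -R.T@c["view"][:3,3],R.T@d
def atz(c,uv,z):
    o,d=ray(c,uv);return o+d*(z-o[2])/d[2]
def crop(c,x0,y0,w,h,s,out):
    im=c["image"][y0:y0+h,x0:x0+w,::-1];cv2.imwrite(out,cv2.resize(im,None,fx=s,fy=s,interpolation=cv2.INTER_CUBIC))
E
python3 - <<'E'
from h import *
s=load("scene0.npz");t=load("top0.npz")
P=[[.122,.51,.231],[0,0,0]]
print(proj(s,P),proj(t,P))
crop(s,370,170,100,90,8,"pics/s_pin.png");crop(t,130,190,80,75,8,"pics/t_pin.png")
crop(s,205,155,145,110,5.5,"pics/s_met.png");crop(t,225,180,115,100,6,"pics/t_met.png")
E
```

```text
[[554.77029766  50.92155128]
 [316.13234151  75.56536088]] [[ 17.77181367 360.05998257]
 [255.68929629 433.67897249]]
```

View pics/s_pin.png

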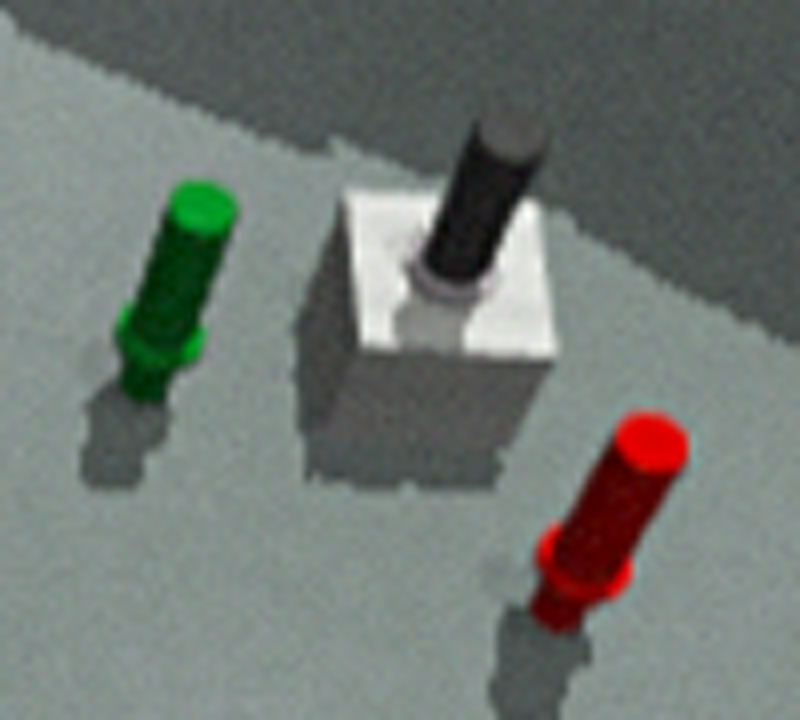

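View pics/t_pin.png

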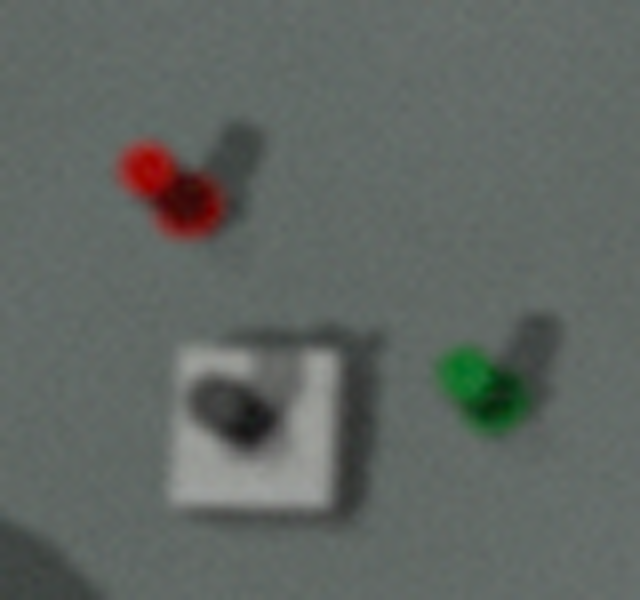

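View pics/s_met.png

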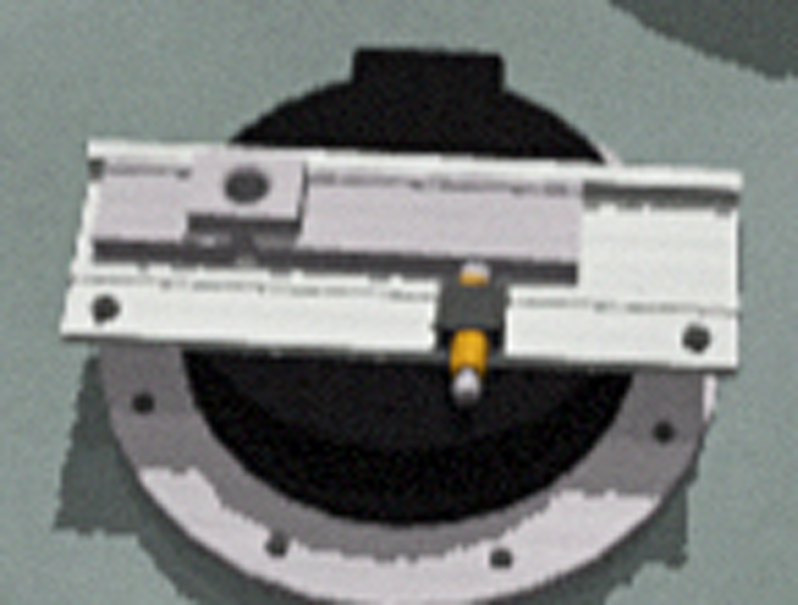

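View pics/t_met.png

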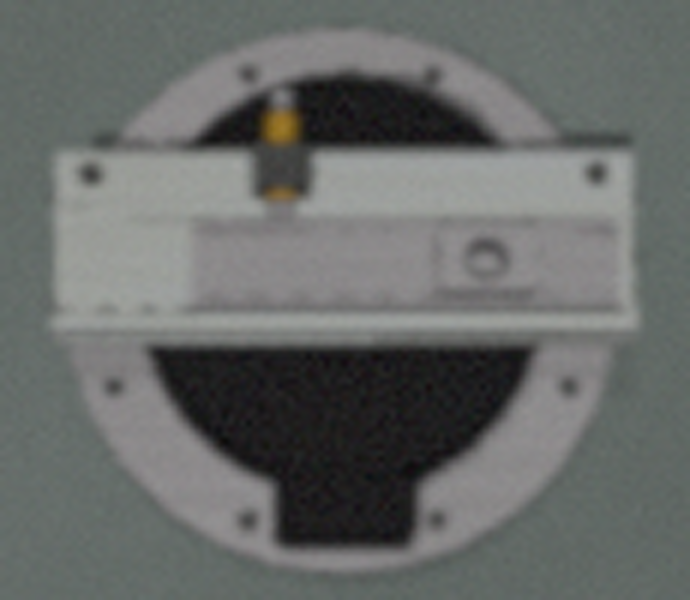

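Run:
```python
from h import *
s=load("scene0.npz");t=load("top0.npz")
f=lambda u,v,x,y,k:((u+.5)/k-.5+x,(v+.5)/k-.5+y)
S=lambda u,v:f(u,v,205,155,5.5);T=lambda u,v:f(u,v,225,180,6)
SP=lambda u,v:f(u,v,370,170,8);TP=lambda u,v:f(u,v,130,190,8)
print("pin top",atz(s,SP(513,137),.105),atz(t,TP(209,399),.105))
print("pin collar top",atz(s,SP(455,278),.050),atz(t,TP(250,425),.050))
print("stand top s",[atz(s,SP(*p),.045)[:2].round(4) for p in((344,190),(540,205),(556,357),(362,350))])
print("stand top t",[atz(t,TP(*p),.045)[:2].round(4) for p in((180,347),(341,345),(333,508),(170,507))])
print("bore",atz(s,S(247,185),.12),atz(t,T(487,259),.12))
print("base s",[atz(s,S(*p),.0935)[:2].round(4) for p in((62,335),(738,368))])
print("base t",[atz(t,T(*p),.0935)[:2].round(4) for p in((55,150),(632,150))])
print("holes s",[atz(s,S(*p),.0935)[:2].round(4) for p in((105,309),(697,339))])
print("holes t",[atz(t,T(*p),.0935)[:2].round(4) for p in((91,173),(597,173))])
print("ball/block s",[atz(s,S(*p),z)[:2].round(4) for p,z in(((475,268),.102),((472,318),.1095))])
print("ball/block t",[atz(t,T(*p),z)[:2].round(4) for p,z in(((281,210),.102),((282,172),.1095))])
print("boss s",[atz(s,S(*p),.12)[:2].round(4) for p in((196,152),(307,160),(302,222),(187,215))])
print("slide ends s",[atz(s,S(*p),.109)[:2].round(4) for p in((95,240),(578,262))])
```

```text
pin top [0.42920705 0.30400249 0.105     ] [0.425443   0.30689564 0.105     ]
pin collar top [0.43279944 0.30422098 0.05      ] [0.42552642 0.3063655  0.05      ]
stand top s [array([0.4054, 0.2757]), array([0.3999, 0.3268]), array([0.4491, 0.3315]), array([0.4571, 0.2826])]
stand top t [array([0.4477, 0.3345]), array([0.4557, 0.2835]), array([0.4036, 0.2764]), array([0.3966, 0.3278])]
bore [ 0.51858655 -0.04997705  0.12      ] [ 0.51528093 -0.04949966  0.12      ]
base s [array([ 0.5774, -0.1043]), array([0.5423, 0.1314])]
base t [array([0.5408, 0.1334]), array([ 0.5748, -0.1047])]
holes s [array([ 0.5635, -0.0926]), array([0.5332, 0.1156])]
holes t [array([0.5333, 0.117 ]), array([ 0.563 , -0.0914])]
ball/block s [array([0.5249, 0.0342]), array([0.5514, 0.0385])]
ball/block t [array([0.5272, 0.0363]), array([0.5415, 0.038 ])]
boss s [array([ 0.5078, -0.0718]), array([ 0.5032, -0.0318]), array([ 0.5306, -0.0268]), array([ 0.5359, -0.0673])]
slide ends s [array([ 0.5455, -0.0997]), array([0.5199, 0.0701])]
```

Run:
```python
from h import *
s=load("scene0.npz");t=load("top0.npz")
f=lambda u,v,x,y,k:((u+.5)/k-.5+x,(v+.5)/k-.5+y)
SP=lambda u,v:f(u,v,370,170,8);TP=lambda u,v:f(u,v,130,190,8)
print("green top",atz(s,SP(203,209),.084),atz(t,TP(467,373),.084))
print("red top",atz(s,SP(650,442),.084),atz(t,TP(148,168),.084))
for p in ([.4275,.3055],):
    for z in (.05,.105): print(z,proj(s,[*p,z]),proj(t,[*p,z]))
```

```text
green top [0.45058421 0.23360572 0.084     ] [0.44723911 0.23446984 0.084     ]
red top [0.49936952 0.34305033 0.084     ] [0.49720731 0.34507703 0.084     ]
0.05 [[427.1294658  202.40307998]] [[161.29196067 241.97454479]]
0.105 [[434.47394128 186.14570021]] [[156.41018187 238.69070484]]
```

```bash
cat >> h.py <<'E'
def plan(p,yaw):
    "shift(cm) and rotvec(deg) in tool axes to reach TCP p, pointing down, jaw axis yaw deg"
    from rig import observe
    from scipy.spatial.transform import Rotation as Ro
    o=observe();R=np.array(o["tool_rot"]);a=np.radians(yaw)
    y=np.array([np.cos(a),np.sin(a),0]);x=np.array([0,0,-1.]);G=np.c_[x,y,np.cross(x,y)]
    print("shift",(R.T@(np.array(p)-o["position"])*100).round(2),"rot",np.degrees(Ro.from_matrix(R.T@G).as_rotvec()).round(2),"pos",o["position"].round(4),"F",o["contact_force"].round(2),"w",round(o["gripper_width"],4),"t",o["clock"])
E
python3 -c "
from h import *
plan([.4275,.3055,.16],98.2)"
```

```text
shift [  7.09 -12.81  34.47] rot [-2.165e+01 -2.000e-02  5.000e-02] pos [0.122  0.5104 0.2309] F [ 0.41 -1.42  0.5 ] w 0.0854 t 0.1
```

Look-alikes in the scene view: the dark steel pin in the aluminium stand at (432,195), the green pin at (395,205) and the red pin at (447,235). The close crop shows the dark pin is upright with its collar on the white block, so that is the one I want. The bore is at scene (250,189) and the ball and plunger at about (291,205).

Call:
{"api": "jog_arm", "payload": {"motion": [0.35, 7.1, -12.8, 34.5, -21.65, 0, 0, 0.35, 7.1, -12.8, 34.5, -21.65, 0, 0, 0.35, 7.1, -12.8, 34.5, -21.65, 0, 0, 0.35, 7.1, -12.8, 34.5, -21.65, 0, 0, 0.35, 7.1, -12.8, 34.5, -21.65, 0, 0, 0.35, 7.1, -12.8, 34.5, -21.65, 0, 0, 0.35, 7.1, -12.8, 34.5, -21.65, 0, 0, 0.35, 7.1, -12.8, 34.5, -21.65, 0, 0], "squeeze": 50}}

```text
clock: 1.1
position: [0.4279, 0.3055, 0.1599]
tool_rot: [[-0.001, -0.141, 0.99], [-0.0, 0.99, 0.141], [-1.0, -0.0, -0.001]]
contact_force: [-0.6, -0.2, 0.4]
gripper_width: 0.0555
```

Run:
```python
from h import *
from rig import camera
plan([.4275,.3055,.062],98.2)
for n in("scene","top"):
    c=camera(n);np.savez(n+"1.npz",**c)
    if n=="scene": crop(c,370,120,110,110,7,"pics/s1.png")
    else: crop(c,110,190,110,100,7,"pics/t1.png")
```

```text
shift [ 9.79  0.01 -0.03] rot [-0.09 -0.06  0.01] pos [0.4279 0.3055 0.1599] F [-0.61 -0.25  0.35] w 0.0555 t 1.1
```

View pics/s1.png

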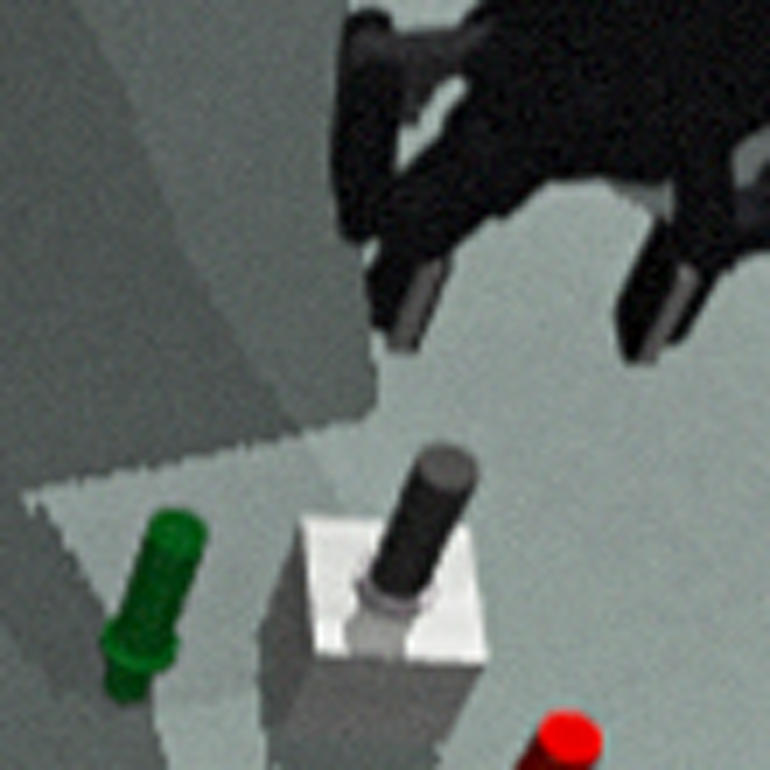

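View pics/t1.png

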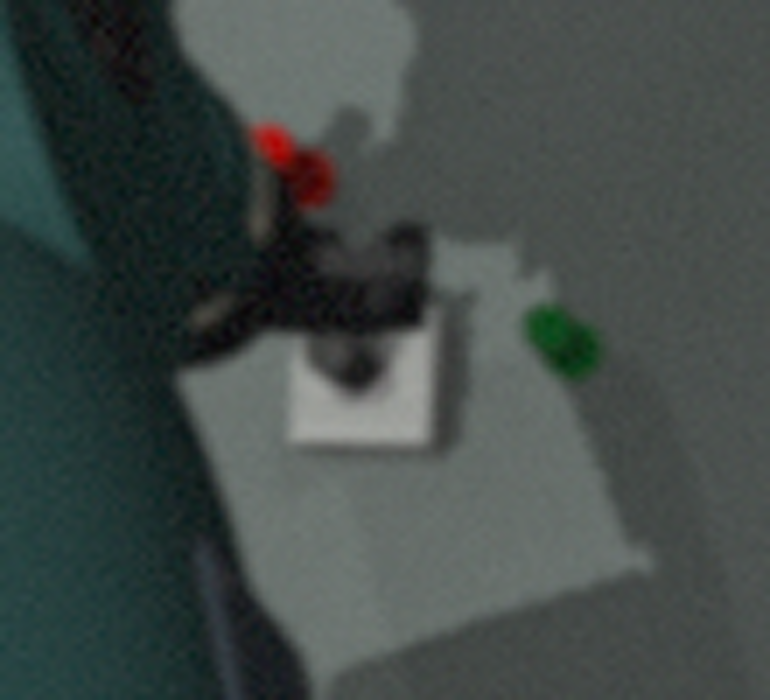

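Run:
```python
from h import *
c=load("scene1.npz")
for z in (.16,.165,.17):
  for k in(-.028,.028):
    for e in (-.011,.011): print(z,k,e,(proj(c,[.428+e*.99-.141*k,.3055+.99*k+.141*e,z])-[370,120])*7)
```

```text
0.16 -0.028 -0.011 [[397.86266341 302.16976578]]
0.16 -0.028 0.011 [[407.59546338 364.31920343]]
0.16 0.028 -0.011 [[608.14745696 311.83173469]]
0.16 0.028 0.011 [[621.18633061 374.37539959]]
0.165 -0.028 -0.011 [[402.76578305 289.90809603]]
0.165 -0.028 0.011 [[412.62473188 352.18516275]]
0.165 0.028 -0.011 [[614.13458266 299.57133777]]
0.165 0.028 0.011 [[627.3340399  362.24518312]]
0.17 -0.028 -0.011 [[407.71862313 277.52208592]]
0.17 -0.028 0.011 [[417.70579762 339.92615166]]
0.17 0.028 -0.011 [[620.18265842 287.1861277 ]]
0.17 0.028 0.011 [[633.54531665 349.9895399 ]]
```

Call:
{"api": "jog_arm", "payload": {"motion": [0.35, 5, 0, 0, 0, 0, 0, 0.35, 9.5, 0, 0, 0, 0, 0, 0.35, 9.7, 0, 0, 0, 0, 0, 1, 9.7, 0, 0, 0, 0, 0, 1, 9.7, 0, 0, 0, 0, 0, 1, 9.7, 0, 0, 0, 0, 0, 1, 9.7, 0, 0, 0, 0, 0, 1, 9.7, 0, 0, 0, 0, 0], "squeeze": 50}}

```text
clock: 2.2
position: [0.4287, 0.3064, 0.0649]
tool_rot: [[0.002, -0.143, 0.99], [0.002, 0.99, 0.143], [-1.0, 0.001, 0.003]]
contact_force: [-1.5, 1.1, 9.5]
gripper_width: 0.0167
```

Run:
```python
from h import *
from rig import camera
plan([.4275,.3055,.2],98.2)
c=camera("scene");np.savez("scene2.npz",**c)
crop(c,370,120,110,110,7,"pics/s2.png")
```

```text
shift [-13.51  -0.06  -0.1 ] rot [-0.    0.14 -0.07] pos [0.4287 0.3064 0.0649] F [-1.48  1.09  9.47] w 0.0167 t 2.2
```

View pics/s2.png

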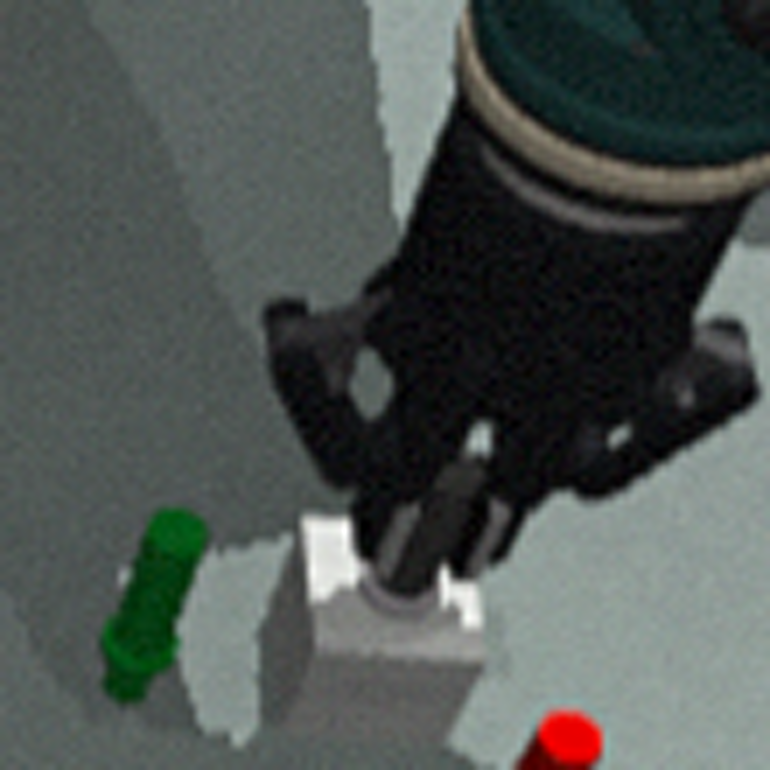

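Call:
{"api": "jog_arm", "payload": {"motion": [1, -2, 0, 0, 0, 0, 0, 1, -5, 0, 0, 0, 0, 0, 1, -10, 0, 0, 0, 0, 0, 1, -13, 0, 0, 0, 0, 0, 1, -13, 0, 0, 0, 0, 0]}}

```text
clock: 2.88
position: [0.4289, 0.3064, 0.1959]
tool_rot: [[0.004, -0.143, 0.99], [0.002, 0.99, 0.143], [-1.0, 0.002, 0.004]]
contact_force: [0.7, -0.5, -1.9]
gripper_width: 0.0166
```

Run:
```python
from h import *
from rig import camera
o=plan([.4287+.0896,.3064-.355,.19],98.2)
c=camera("scene");np.savez("scene3.npz",**c)
crop(c,370,100,110,110,7,"pics/s3.png")
c=camera("top");np.savez("top3.npz",**c)
crop(c,110,160,110,110,7,"pics/t3.png")
```

```text
shift [  0.55 -36.41   3.78] rot [-0.01  0.26 -0.09] pos [0.4289 0.3064 0.1959] F [ 0.72 -0.46 -1.89] w 0.0166 t 2.875
```

View pics/s3.png

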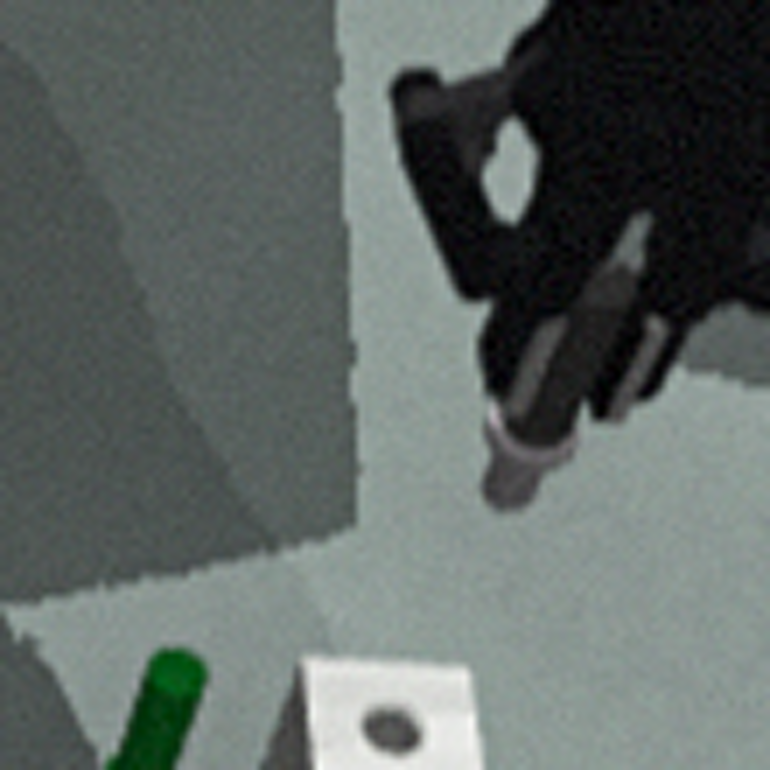

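View pics/t3.png

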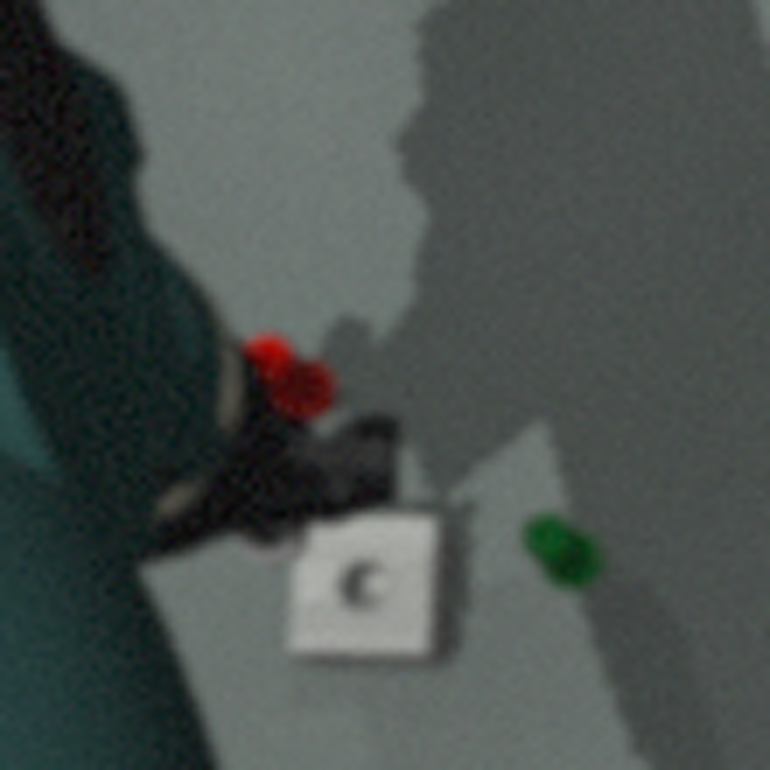

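Call:
{"api": "jog_arm", "payload": {"motion": [1, 0, -6, 0.6, 0, 0, 0, 1, 0, -12, 1.2, 0, 0, 0, 1, 0, -18, 1.8, 0, 0, 0, 1, 0, -24, 2.4, 0, 0, 0, 1, 0, -30, 3.1, 0, 0, 0, 1, 0, -35, 3.6, 0, 0, 0, 1, 0, -36.4, 3.8, 0, 0, 0, 1, 0, -36.4, 3.8, 0, 0, 0]}}

```text
clock: 3.98
position: [0.517, -0.0493, 0.1923]
tool_rot: [[-0.002, -0.141, 0.99], [0.001, 0.99, 0.141], [-1.0, 0.001, -0.002]]
contact_force: [-0.2, 0.3, -0.3]
gripper_width: 0.0165
```

Run:
```python
from h import *
from rig import camera
plan([.4287+.0896,.3064-.355,.18],98.2)
c=camera("scene");np.savez("scene4.npz",**c)
crop(c,210,130,100,80,8,"pics/s4.png")
c=camera("top");np.savez("top4.npz",**c)
crop(c,225,140,115,110,6,"pics/t4.png")
```

```text
shift [1.23 0.05 0.14] rot [-0.09 -0.09 -0.04] pos [ 0.517  -0.0493  0.1923] F [-0.19  0.33 -0.35] w 0.0165 t 3.975
```

View pics/s4.png

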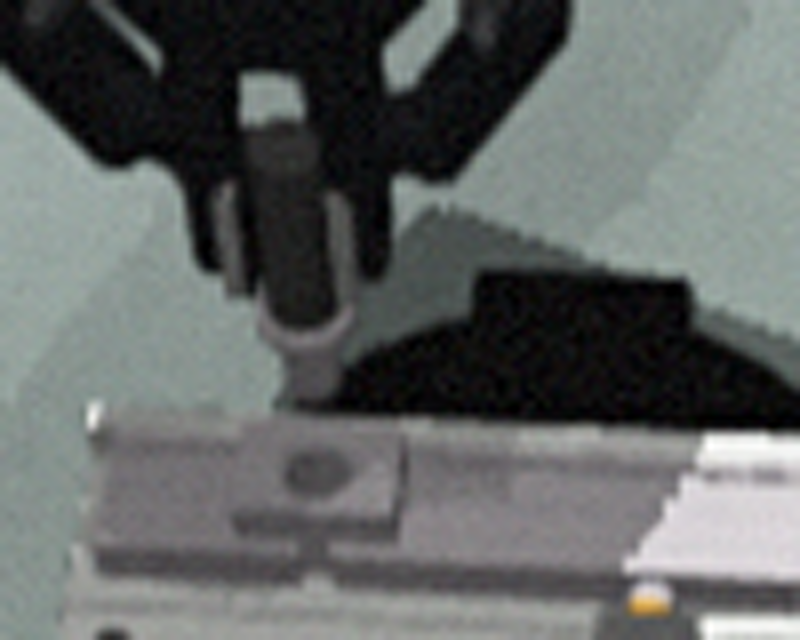

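View pics/t4.png

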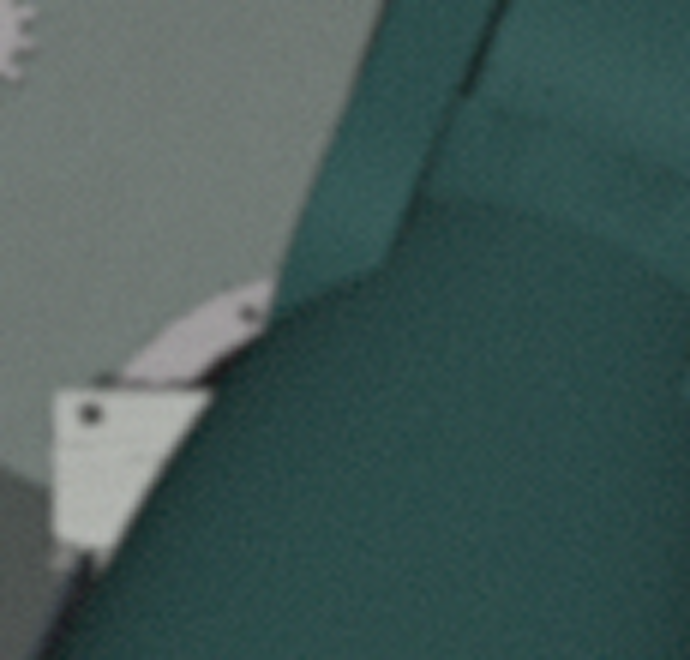

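```bash
cat >> h.py <<'E'
def overlay(c,foot,x0,y0,w,h,s,out,bore=None,axis=(0,0,1)):
    im=cv2.resize(c["image"][y0:y0+h,x0:x0+w,::-1],None,fx=s,fy=s,interpolation=cv2.INTER_CUBIC)
    a=np.linspace(0,2*np.pi,60);ax=np.array(axis,float);ax/=np.linalg.norm(ax)
    def ring(o,zz,r,col):
        p=np.array(o)+zz*ax+np.c_[r*np.cos(a),r*np.sin(a),0*a]
        q=((proj(c,p)-[x0,y0]+.5)*s-.5);cv2.polylines(im,[np.round(q).astype(int)],True,col,1)
    for zz,r in((0,.007),(.024,.012),(.029,.012),(.029,.009),(.084,.009)): ring(foot,zz,r,(0,255,255))
    if bore is not None: ring(bore,0,.0079,(0,0,255)); ring(bore,0,.0099,(0,128,255))
    cv2.imwrite(out,im)
E
python3 - <<'E'
from h import *
c=load("scene4.npz")
overlay(c,[.517,-.0493,.1923-.044],210,130,100,80,8,"pics/o4.png",bore=[.5186,-.0500,.12])
E
```

```text
(no output)
```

View pics/o4.png

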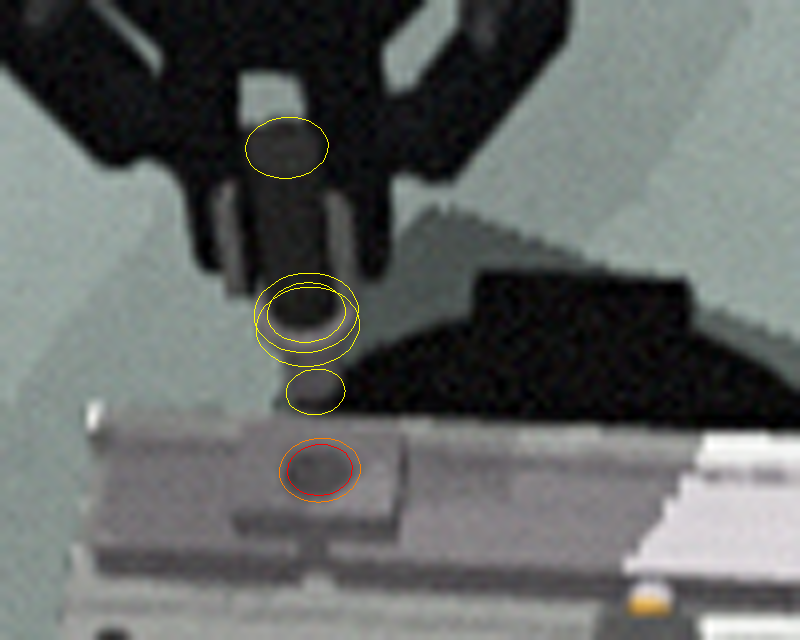

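Run:
```python
from h import *
c=load("scene4.npz")
c["image"]=np.clip(c["image"].astype(float)*1.8+10,0,255).astype(np.uint8)
overlay(c,[.517,-.0493,.1923-.044],235,140,36,54,11,"pics/a.png",bore=[.5186,-.0500,.12])
crop(c,235,140,36,54,11,"pics/b.png")
cv2.imwrite("pics/o4b.png",np.hstack([cv2.imread("pics/b.png"),cv2.imread("pics/a.png")]))
```

```text
(no output)
```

View pics/o4b.png

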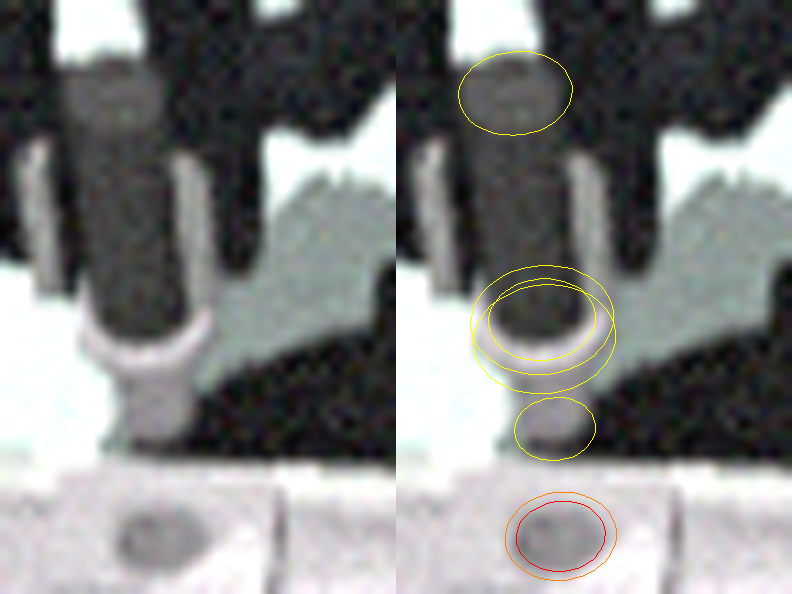

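Run:
```python
from h import *
c=load("scene0.npz")
c["image"]=np.clip(c["image"].astype(float)*1.6+10,0,255).astype(np.uint8)
overlay(c,[.4285,.3045,.021],412,175,36,50,11,"pics/a.png")
crop(c,412,175,36,50,11,"pics/b.png")
cv2.imwrite("pics/o0.png",np.hstack([cv2.imread("pics/b.png"),cv2.imread("pics/a.png")]))
```

```text
(no output)
```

View pics/o0.png

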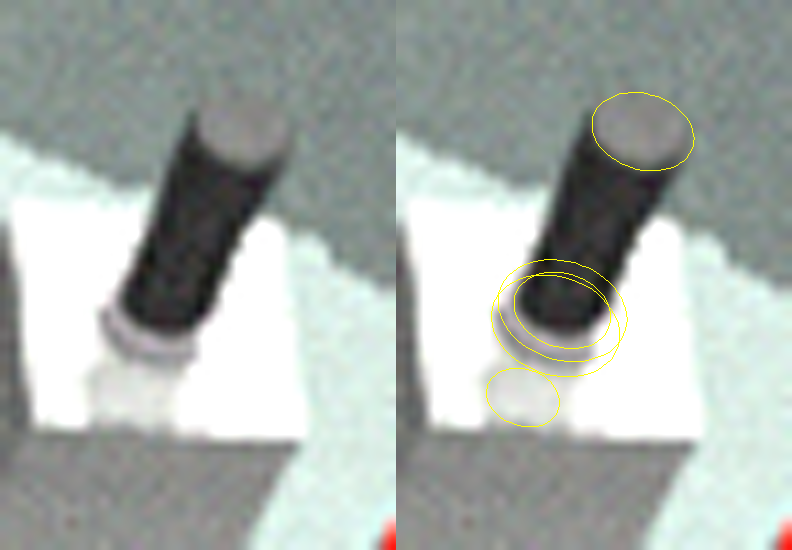

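```bash
sed -i 's/def overlay(c,foot,x0,y0,w,h,s,out,bore=None,axis=(0,0,1)):/def overlay(c,foot,x0,y0,w,h,s,out,bore=None,axis=(0,0,1),k=1.):/; s/ring(foot,zz,r,/ring(foot,zz*k,r*k,/' h.py
python3 - <<'E'
from h import *
L=[]
for f,foot,b,k in(("scene0.npz",[.4285,.3045,.045-.024*.93],None,.93),("scene4.npz",[.5155,-.0497,.1923-.020-.024*.93],[.5190,-.0500,.12],.93)):
    c=load(f)
    c["image"]=np.clip(c["image"].astype(float)*1.7+10,0,255).astype(np.uint8)
    x,y=(412,175) if b is None else (235,142)
    overlay(c,foot,x,y,36,52,11,"pics/a.png",k=k,bore=b);L.append(cv2.imread("pics/a.png"))
cv2.imwrite("pics/o5.png",np.hstack(L))
E
```

```text
(no output)
```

View pics/o5.png

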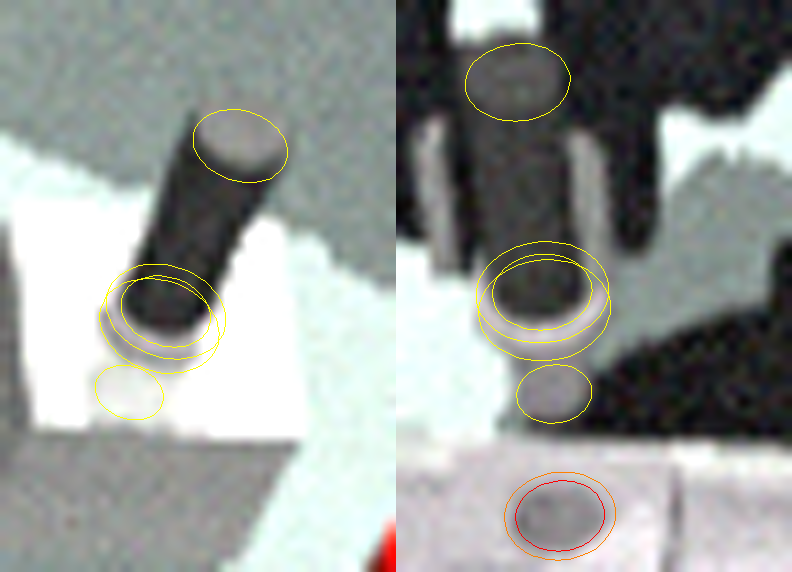

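Call:
{"api": "jog_arm", "payload": {"motion": [1, 1, -0.06, 0.31, 0, 0, 0, 1, 2, -0.06, 0.31, 0, 0, 0, 1, 2.2, -0.06, 0.31, 0, 0, 0, 1, 2.2, -0.06, 0.31, 0, 0, 0]}}

```text
clock: 4.58
position: [0.5204, -0.049, 0.1711]
tool_rot: [[-0.0, -0.143, 0.99], [0.0, 0.99, 0.143], [-1.0, 0.0, -0.0]]
contact_force: [-0.0, -0.4, -1.0]
gripper_width: 0.0168
```

Run:
```python
from h import *
from rig import camera,observe
plan([.5202,-.0497,.1],98.2)
c=camera("scene");np.savez("scene5.npz",**c)
p=observe()["position"]
c["image"]=np.clip(c["image"].astype(float)*1.7+10,0,255).astype(np.uint8)
crop(c,235,142,36,52,11,"pics/b.png")
overlay(c,[p[0]-.0015,p[1]-.0004,p[2]-.020-.024*.93],235,142,36,52,11,"pics/a.png",k=.93,bore=[.519,-.05,.12])
cv2.imwrite("pics/o6.png",np.hstack([cv2.imread("pics/b.png"),cv2.imread("pics/a.png")]))
```

```text
shift [ 7.11 -0.07 -0.03] rot [ 0.01 -0.02 -0.01] pos [ 0.5204 -0.049   0.1711] F [-0.04 -0.39 -0.99] w 0.0168 t 4.575
```

View pics/o6.png

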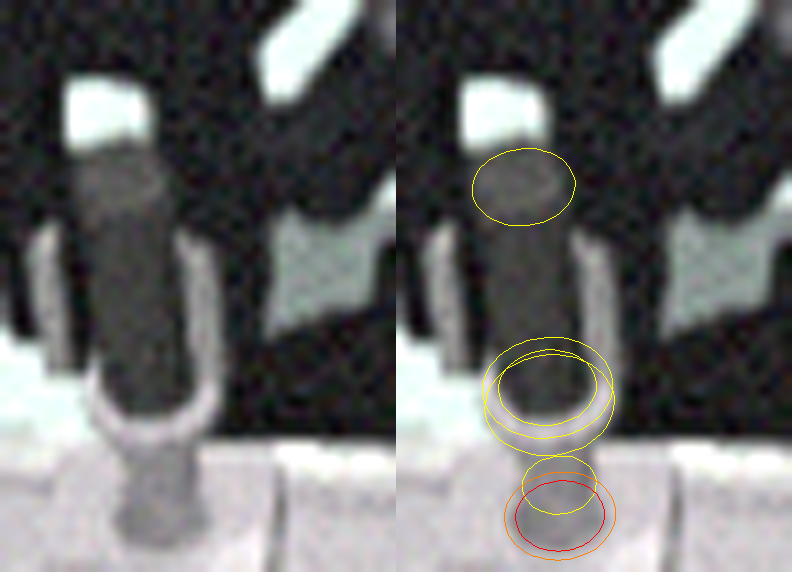

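Call:
{"api": "jog_arm", "payload": {"motion": [1, 0.4, -0.02, 0.12, 0, 0, 0, 1, 0.8, -0.02, 0.12, 0, 0, 0, 1, 1.2, -0.02, 0.12, 0, 0, 0, 1, 1.2, -0.02, 0.12, 0, 0, 0]}}

```text
clock: 5.12
position: [0.5209, -0.0493, 0.1587]
tool_rot: [[-0.002, -0.142, 0.99], [-0.0, 0.99, 0.142], [-1.0, -0.0, -0.002]]
contact_force: [-4.1, -3.2, -4.2]
gripper_width: 0.0169
```

```bash
cat > look.py <<'E'
import sys
from h import *
from rig import camera,observe
n=sys.argv[1];x=int(sys.argv[2]) if len(sys.argv)>2 else 225
plan([.5202,-.0497,.14],98.2)
c=camera("scene");np.savez(f"scene{n}.npz",**c)
c["image"]=np.clip(c["image"].astype(float)*1.6+10,0,255).astype(np.uint8)
crop(c,x,145,70,60,11,f"pics/l{n}.png")
E
python3 look.py 7
```

```text
shift [ 1.87 -0.02 -0.07] rot [-0.02 -0.12  0.  ] pos [ 0.5209 -0.0493  0.1587] F [-4.1  -3.15 -4.18] w 0.0169 t 5.125
```

View pics/l7.png

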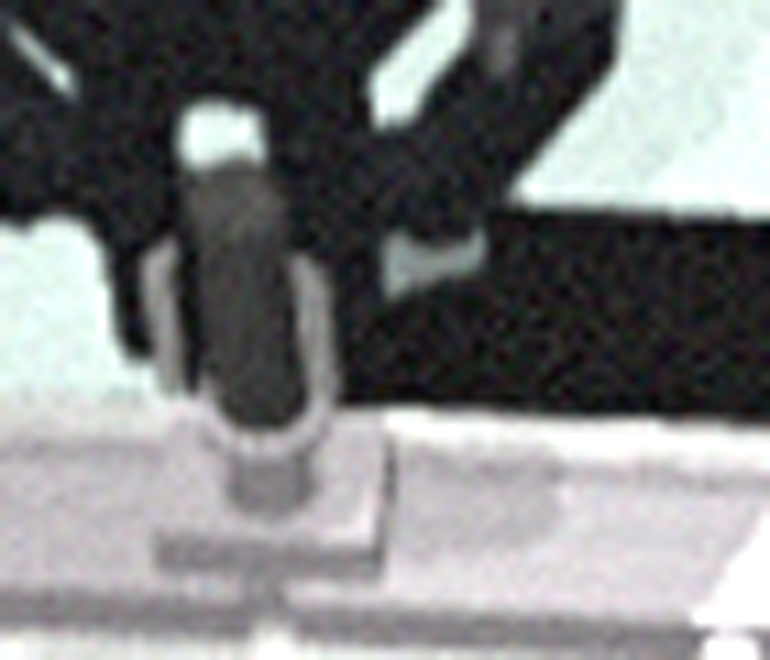

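Call:
{"api": "jog_arm", "payload": {"motion": [1, 0.0, -0.05, -0.1, 0, 0, 0, 1, 0.3, -0.05, -0.1, 0, 0, 0, 1, 0.6, -0.05, -0.1, 0, 0, 0, 1, 0.6, -0.05, -0.1, 0, 0, 0]}}

```text
clock: 5.68
position: [0.5207, -0.0498, 0.153]
tool_rot: [[-0.0, -0.143, 0.99], [0.0, 0.99, 0.143], [-1.0, 0.0, -0.0]]
contact_force: [-3.0, -0.2, -2.8]
gripper_width: 0.0167
```

Call:
{"api": "jog_arm", "payload": {"motion": [1, 0.3, 0, -0.07, 0, 0, 0, 1, 0.6, 0, -0.07, 0, 0, 0, 1, 0.9, 0, -0.07, 0, 0, 0, 1, 1.1, 0, -0.07, 0, 0, 0, 1, 1.1, 0, -0.07, 0, 0, 0]}}

```text
clock: 6.3
position: [0.5203, -0.0499, 0.1421]
tool_rot: [[0.0, -0.143, 0.99], [0.0, 0.99, 0.143], [-1.0, 0.0, 0.0]]
contact_force: [-1.1, -0.4, -1.4]
gripper_width: 0.0166
```

```bash
python3 look.py 8
```

```text
shift [ 0.21  0.02 -0.  ] rot [-0.    0.   -0.01] pos [ 0.5203 -0.0499  0.1421] F [-1.1  -0.44 -1.4 ] w 0.0166 t 6.3
```

View pics/l8.png

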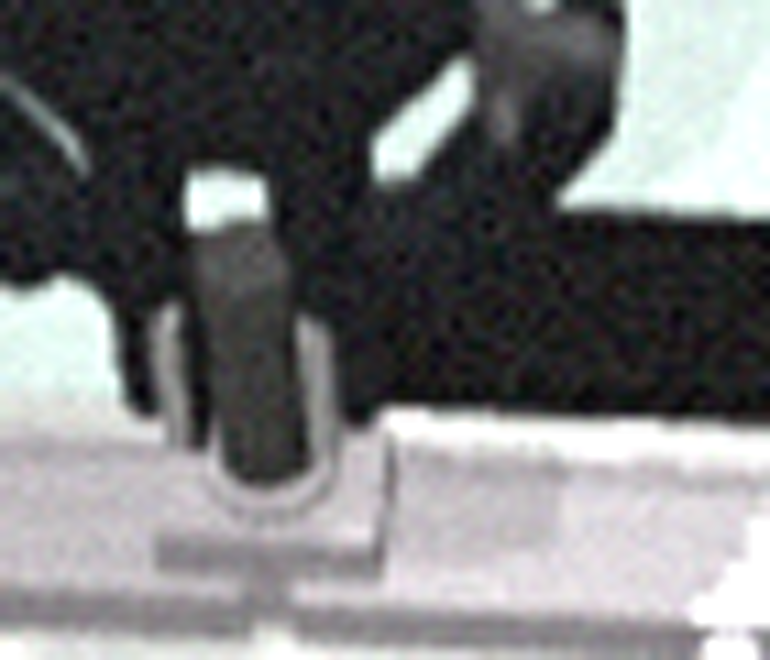

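Nearly home: the collar is at crop (270,490), just above the boss. I'll go down until it makes contact.

Call:
{"api": "jog_arm", "payload": {"motion": [1, 0.1, 0, 0, 0, 0, 0, 1, 0.2, 0, 0, 0, 0, 0, 1, 0.25, 0, 0, 0, 0, 0, 1, 0.3, 0, 0, 0, 0, 0, 1, 0.3, 0, 0, 0, 0, 0]}}

```text
clock: 6.98
position: [0.5202, -0.05, 0.1394]
tool_rot: [[0.0, -0.143, 0.99], [-0.0, 0.99, 0.143], [-1.0, -0.0, 0.0]]
contact_force: [-2.0, 0.1, 2.5]
gripper_width: 0.0166
```

Call:
{"api": "jog_arm", "payload": {"motion": [1, 0.1, 0, 0, 0, 0, 0, 1, 0.15, 0, 0, 0, 0, 0, 1, 0.15, 0, 0, 0, 0, 0]}}

```text
clock: 7.35
position: [0.5204, -0.05, 0.1392]
tool_rot: [[0.002, -0.143, 0.99], [-0.001, 0.99, 0.143], [-1.0, -0.001, 0.002]]
contact_force: [-7.1, 0.7, 23.3]
gripper_width: 0.0169
```

```bash
python3 look.py 9
```

```text
shift [-0.08  0.03 -0.02] rot [-0.    0.09  0.05] pos [ 0.5204 -0.05    0.1392] F [-7.15  0.71 23.31] w 0.0169 t 7.35
```

View pics/l9.png

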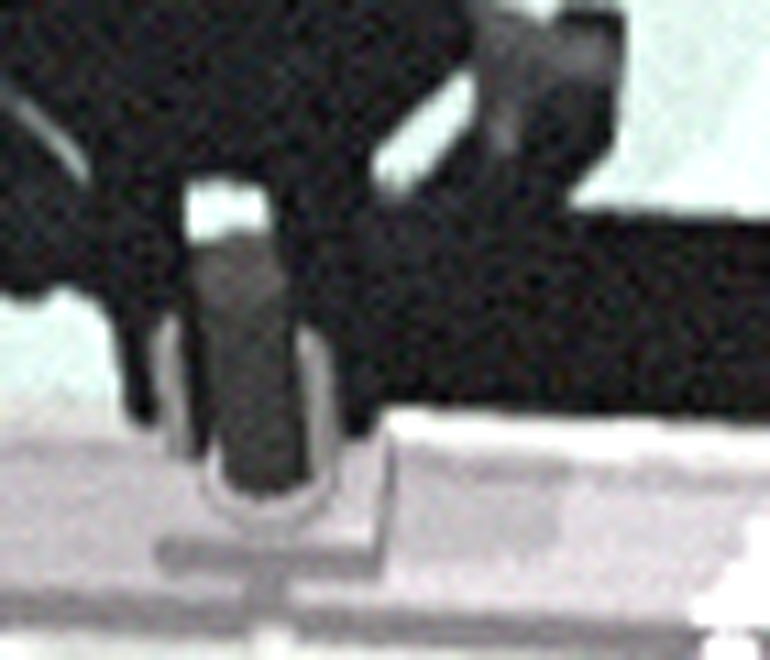

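Call:
{"api": "jog_arm", "payload": {"motion": [1, -0.12, 0, -0.02, 0, 0, 0, 1, -0.12, 0.5, -0.02, 0, 0, 0, 1, -0.12, 1.5, -0.02, 0, 0, 0, 1, -0.12, 2.5, -0.02, 0, 0, 0, 1, -0.12, 3.5, -0.02, 0, 0, 0, 1, -0.12, 4, -0.02, 0, 0, 0, 1, -0.12, 4, -0.02, 0, 0, 0]}}

```text
clock: 8.28
position: [0.5144, -0.0099, 0.1393]
tool_rot: [[0.001, -0.143, 0.99], [-0.0, 0.99, 0.143], [-1.0, -0.0, 0.001]]
contact_force: [-2.8, 0.8, 7.4]
gripper_width: 0.0168
```

```bash
python3 look.py 10 240
```

```text
shift [-0.07 -4.02  0.  ] rot [0.03 0.04 0.01] pos [ 0.5144 -0.0099  0.1393] F [-2.82  0.83  7.41] w 0.0168 t 8.275
```

View pics/l10.png

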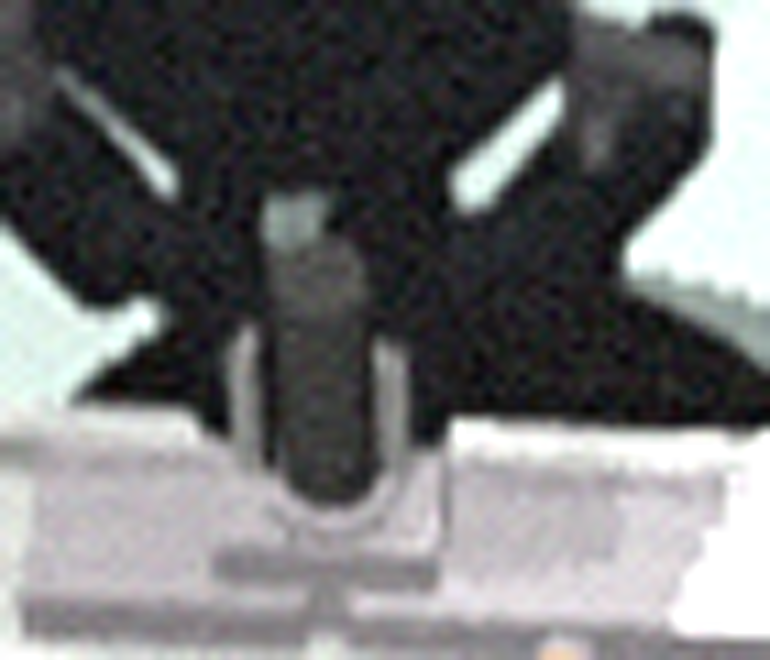

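Call:
{"api": "jog_arm", "payload": {"motion": [1, 0, 0.7, 0, 0, 0, 0, 1, 0, 1.5, 0, 0, 0, 0, 1, 0, 2.3, 0, 0, 0, 0, 1, 0, 3, 0, 0, 0, 0, 1, 0, 3.5, 0, 0, 0, 0, 1, 0, 3.5, 0, 0, 0, 0]}}

```text
clock: 9.07
position: [0.5094, 0.0247, 0.1393]
tool_rot: [[0.001, -0.143, 0.99], [-0.0, 0.99, 0.143], [-1.0, -0.0, 0.001]]
contact_force: [-2.3, -0.1, 9.2]
gripper_width: 0.0168
```

Run:
```python
from h import *
from rig import camera
plan([.5,0,.14],98.2)
c=camera("scene");np.savez("scene11.npz",**c)
c["image"]=np.clip(c["image"].astype(float)*1.2,0,255).astype(np.uint8)
crop(c,250,165,70,60,11,"pics/l11.png")
```

```text
shift [-0.07 -2.31 -1.28] rot [0.02 0.04 0.01] pos [0.5094 0.0247 0.1393] F [-2.31 -0.1   9.21] w 0.0168 t 9.075
```

View pics/l11.png

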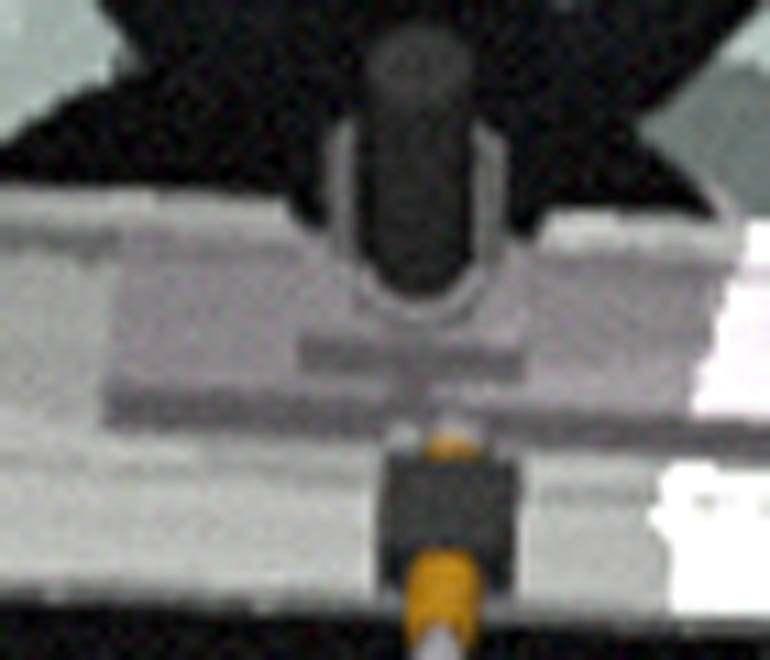

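Call:
{"api": "jog_arm", "payload": {"motion": [1, 0, 0.15, 0, 0, 0, 0, 1, 0, 0.3, 0, 0, 0, 0, 1, 0, 0.4, 0, 0, 0, 0, 1, 0, 0.4, 0, 0, 0, 0]}}

```text
clock: 9.62
position: [0.5089, 0.0284, 0.1393]
tool_rot: [[0.001, -0.143, 0.99], [-0.0, 0.99, 0.143], [-1.0, -0.0, 0.001]]
contact_force: [-2.6, 0.9, 7.3]
gripper_width: 0.0166
```

Call:
{"api": "jog_arm", "payload": {"motion": [1, 0, 0.1, 0, 0, 0, 0, 1, 0, 0.1, 0, 0, 0, 0]}}

```text
clock: 9.88
position: [0.5087, 0.0295, 0.1393]
tool_rot: [[0.001, -0.143, 0.99], [0.0, 0.99, 0.143], [-1.0, -0.0, 0.001]]
contact_force: [-2.1, -0.2, 9.3]
gripper_width: 0.017
```

Call:
{"api": "jog_arm", "payload": {"motion": [1, 0, 0.1, 0, 0, 0, 0, 1, 0, 0.1, 0, 0, 0, 0]}}

```text
clock: 10.12
position: [0.5086, 0.0306, 0.1394]
tool_rot: [[0.001, -0.143, 0.99], [0.0, 0.99, 0.143], [-1.0, 0.0, 0.001]]
contact_force: [-3.6, 0.0, 10.2]
gripper_width: 0.0172
```

Call:
{"api": "jog_arm", "payload": {"motion": [1, 0, 0.1, 0, 0, 0, 0, 1, 0, 0.1, 0, 0, 0, 0]}}

```text
clock: 10.38
position: [0.5084, 0.0319, 0.1394]
tool_rot: [[0.001, -0.143, 0.99], [0.001, 0.99, 0.143], [-1.0, 0.001, 0.001]]
contact_force: [-3.2, 3.9, 9.3]
gripper_width: 0.0167
```

```bash
cat > look2.py <<'E'
import sys
from h import *
from rig import camera
plan([.5,0,.14],98.2)
c=camera("scene");np.savez(f"scene{sys.argv[1]}.npz",**c)
c["image"]=np.clip(c["image"].astype(float)*1.2,0,255).astype(np.uint8)
crop(c,250,165,70,60,11,f"pics/l{sys.argv[1]}.png")
E
python3 look2.py 12
```

```text
shift [-0.07 -3.03 -1.28] rot [ 0.02  0.05 -0.05] pos [0.5084 0.0319 0.1394] F [-3.2   3.89  9.27] w 0.0167 t 10.375
```

View pics/l12.png

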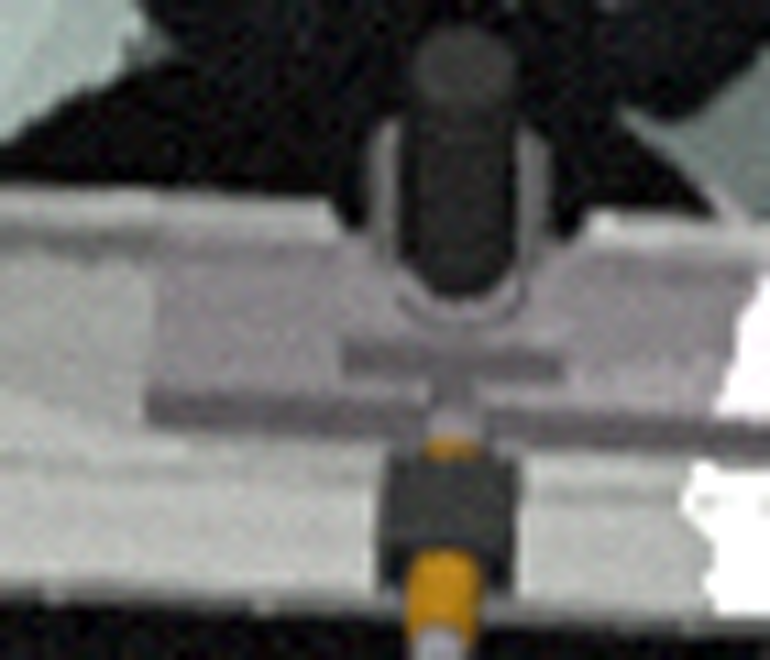

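Call:
{"api": "jog_arm", "payload": {"motion": [1, 0, 0.1, 0, 0, 0, 0, 1, 0, 0.1, 0, 0, 0, 0]}}

```text
clock: 10.68
position: [0.5083, 0.0324, 0.1394]
tool_rot: [[0.001, -0.143, 0.99], [0.0, 0.99, 0.143], [-1.0, -0.0, 0.001]]
contact_force: [-1.9, -0.5, 8.0]
gripper_width: 0.0168
```

Call:
{"api": "jog_arm", "payload": {"motion": [1, 0, 0.1, 0, 0, 0, 0, 1, 0, 0.1, 0, 0, 0, 0]}}

```text
clock: 10.92
position: [0.5082, 0.0329, 0.1394]
tool_rot: [[0.001, -0.142, 0.99], [-0.001, 0.99, 0.142], [-1.0, -0.001, 0.001]]
contact_force: [-1.7, -4.1, 8.3]
gripper_width: 0.017
```

Past the midpoint the force reverses to −4 N. So the detent centre lies about 1 mm back, between the two probes.

Call:
{"api": "jog_arm", "payload": {"motion": [1, 0, -0.1, 0, 0, 0, 0, 1, 0, -0.1, 0, 0, 0, 0, 1, 0, -0.1, 0, 0, 0, 0, 1, 0, -0.1, 0, 0, 0, 0]}}

```text
clock: 11.42
position: [0.5083, 0.0326, 0.1394]
tool_rot: [[0.001, -0.143, 0.99], [0.0, 0.99, 0.143], [-1.0, 0.0, 0.001]]
contact_force: [-2.4, 1.7, 8.9]
gripper_width: 0.0167
```

```bash
python3 look2.py 13; python3 -c "
from rig import observe;o=observe();print(o['qvel'].round(2),o['contact_force'])"
```

```text
shift [-0.07 -3.1  -1.29] rot [ 0.    0.04 -0.02] pos [0.5083 0.0326 0.1394] F [-2.37  1.68  8.93] w 0.0167 t 11.425
[ 0.06  0.04  0.07  0.04 -0.03  0.05] [-2.22757161  1.32254289  8.43691957]
```

View pics/l13.png

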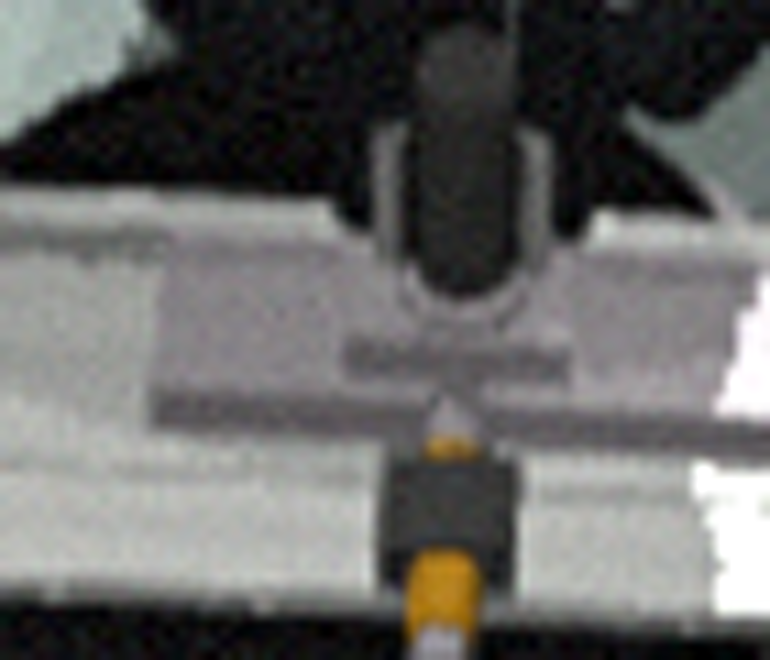

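The ball sits in the notch at crop (452,415), the boss centre is at about column 457, and the collar is down on the boss. The residual force along the rail is under 2 N, so I'm handing it in.

```bash
python3 -c "
from rig import job_done,observe;print(job_done());o=observe();print(o['clock'],o['position'],o['contact_force'],o['gripper_width'])"
```

```text
the job is handed in; nothing more can be done
None
the job is handed in; nothing more can be done
```

The setting pin is home in the slide's bore and the slide is sitting at the notch, with the pin still gripped. I handed the job in at about 11.4 s. `job_done()` gives no verdict, so I have no confirmation it passed.

**What I did:** I took the steel pin from its stand, lowered it into the bore until the collar met the boss, then slid the slide about 83 mm to the notch. The vane wheel, sprocket, flange bearing and the green and red pins were outside the arm's path. I did not check their positions again at the end.

**Last checks:**
- **Pin home:** pressing down gave 23 N at a TCP height of 0.139 m, against 0.140 m expected. I then eased off to about 9 N.
- **At the notch:** the force along the rail went from +4 N through about 0 to −4 N as I stepped across the notch. I settled back at +1 to +2 N, and the last picture shows the ball in the notch.
- **Still gripped:** I set the grip to 50 N, and the fingers read a 16.7 mm opening on the pin.

**What disagreed:**
- **Pin size:** the pin looked about 7% smaller in the images than stated, and the gripper read 16.7 mm where the grip should be 18 mm. I don't know why.
- **Camera positions:** the two cameras differed by 2–4 mm in x. I settled the insertion with the scene camera and contact forces.

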